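# Sort the screw-capped containers onto their colour-coded spill saucers

## Robot

A 6-joint arm with a two-finger parallel gripper is mounted at the origin on the work surface; the furniture and walls round the work are solid. World frame = base frame: x ahead of the robot, y to its left, z up, the work surface at z = 0. Lengths are in mm, angles in rad, forces in N, time in s.
With the tool pointing down it reaches from about 250 to 850 mm from the base axis. Payload 12.5 kg.
Tool frame: the origin (TCP) lies on the centre line of the jaws, within the pads' length; the fingertips stand 8 mm ahead of it and the grasp point (between the pads) lies 11 mm behind it (arm.nose_length is the distance from the TCP to the fingertips, in mm); z points along the fingers, y is the line along which they close (so a half turn about z gives the same grasp; the last joint's range is limited). The gripper opens to 93 mm and grips with 3 to 60 N. Pads are 15 mm wide; open, the fingers measure 128 mm over their backs; the gripper's body (75 mm by 188 mm) begins 65 mm behind the grasp point.
Start: joints at [-1.41, 0.351, 1.652, -0, 1.139, -0.085], TCP at [133.853, -533.449, 226.633] pointing down, gripper open.
Joint ranges: [-2.75, 2.75], [-0.79, 2.1], [0.01, 2.65], [-1.57, 4.71], [0.07, 3.14], [-2.87, 2.87]. Speed limits (rad/s): [2.22, 2.22, 2.79, 3.14, 3.14, 3.14].

## Interface

Orientations are given as a unit quaternion [w, x, y, z].
In Python, from workcell import arm gives the robot as it stands.
- The arm moves only by the shell command python3 -m handwheel 'ROWS'. ROWS is JSON, a list of rows, each an object of numbers: "rx", "ry", "rz": the turn, a rotation vector about the tool's x, y, z in degrees; "tx", "ty", "tz": the shift along the tool's x, y, z in m; "fingers": the finger opening in m, from 0 to 0.093. A call has 1 to 8 rows; each row shifts and turns the commanded pose from where the row before left it, along the tool's axes as they then stand; what a row does not reach is not made up. A row lasts 1/10 s, in which the tool goes at most 50 mm and 8.59 degrees, less where a joint would pass 70% of its speed; a pose out of reach is approached as far as the arm can. A call is refused whole if a number of a shift passes 0.05 or a number of a turn 8.59, either way. A call with a gripper value outside its range is refused whole. The fingers move at their own pace and stop on an object; the grip force is fixed at half the most. Time passes only in rows, so rows that do not move let the fingers close. It gives the time, the measured TCP pose, the force, the opening and the grip force at its end, in the units of the state.
- arm.get_obs(): the state, without advancing time (a new reading comes with each control period).
- arm.read_camera(name): name is "scene" or "top" or "wrist"; returns the picture (420x560x3 uint8, red, green, blue); there is no depth.
- arm.get_calibration(name): a dict with "fov_y" (degrees; the focal length in pixels is half the picture's height over the tangent of half this angle, whatever the lens; pixels are square), "cx", "cy" (the principal point, pixels), "rvec" (rotation vector, rad) and "tvec" (3), from world to camera coordinates, as OpenCV has them. Camera axes: x right, y down, z forward; pixel columns grow to the right and rows downward; lengths in mm; the calibration is good to about 2 mm. A picture is of the moment at which its call begins: read the wrist's pose just before it. get_calibration takes no time and is no camera call; for the wrist camera it gives the pose at the moment of the call.
- arm.sign_off(): hands the job in; it is judged then, once.
The state is a dict: "t": time; "q": joint angles; "joint_vel": joint speeds; "tau": joint torques, N m; "tool_pos": TCP position; "orientation": TCP orientation; "wrist_force": force on the tool from outside, world axes, zero at the start; "ft_torque": the same for the moment, N m; "opening": opening from 0.0 (shut) to 1.0 (fully open); "grip_force": force on a finger pad.
Only numpy, scipy, OpenCV 4.12 (cv2) and the standard library are available. Lean on these libraries where they do the work, as an engineer would, in place of code of your own. Each camera call takes 0.05 s, during which the arm holds its last target. There are 200 camera calls.

## Task

Pick out the four containers that have screw caps and stand each one, upright and flat, on the floor inside its own spill saucer: the brown bottle in the yellow saucer, the white bottle with the blue cap in the blue one, the pink vial in the red one and the tan vial with the white cap in the white one. Keep them upright and set them down gently rather than dropping them, and leave the open purple cup and the open white pot standing where they are.

Things in the scene. Friction and masses are not known exactly. Their poses are not given: they have to be found in the camera images.
- brown_bottle: Small brown reagent bottle with a paper label and a black screw cap: 38 mm diameter body up to about 50 mm, then a sloping shoulder and a narrower cap (about 24 mm); 76 mm high overall, about 120 g. Grip the body. Loose, closed, stands upright; origin at the centre of its underside, z up; yaw does not matter.
- white_bottle: Small white reagent bottle with a blue screw cap: 41 mm diameter body up to about 50 mm, then a sloping shoulder and a narrower cap; 80 mm high overall, about 120 g. Grip the body. Loose, closed, stands upright; origin at the centre of its underside, z up; yaw does not matter.
- pink_vial: Slim clear sample vial with pink contents and a blue screw cap: 20 mm diameter, 48 mm high, cap from 36 mm up, about 40 g. Loose, closed, stands upright; origin at the centre of its underside, z up; yaw does not matter.
- tan_vial: Slim clear sample vial with pale tan contents and a white screw cap: 20 mm diameter, 48 mm high, cap from 36 mm up, about 40 g. Loose, closed, stands upright; origin at the centre of its underside, z up; yaw does not matter.
- purple_beaker: Open plastic cup, purple below and clear above, 57 mm across the rim, 86 mm high, no lid. A loose bystander that is to be left alone; origin at the centre of its underside, z up.
- open_pot: Open white plastic pot, 47 mm across the rim, 54 mm high, no lid. A loose bystander that is to be left alone; origin at the centre of its underside, z up.
- yellow_saucer: Yellow, larger round spill saucer held fast to the bench: 70 mm across the rim, 58 mm across the flat inner floor (62 mm between the rims), rim 8 mm above the bench, inner floor 3 mm above the bench with a thin dark pad in its middle. Origin at the centre of its underside on the bench, z up; fixed during the work.
- blue_saucer: Blue, larger round spill saucer held fast to the bench: 70 mm across the rim, 58 mm across the flat inner floor (62 mm between the rims), rim 8 mm above the bench, inner floor 3 mm above the bench with a thin dark pad in its middle. Origin at the centre of its underside on the bench, z up; fixed during the work.
- red_saucer: Red, smaller round spill saucer held fast to the bench: 52 mm across the rim, 40 mm across the flat inner floor (44 mm between the rims), rim 8 mm above the bench, inner floor 3 mm above the bench with a thin dark pad in its middle. Origin at the centre of its underside on the bench, z up; fixed during the work.
- white_saucer: White, smaller round spill saucer held fast to the bench: 52 mm across the rim, 40 mm across the flat inner floor (44 mm between the rims), rim 8 mm above the bench, inner floor 3 mm above the bench with a thin dark pad in its middle. Origin at the centre of its underside on the bench, z up; fixed during the work.
There are look-alikes about, which are no part of the job. Leave any green or orange look-alike of the white_bottle alone.

How it is judged (in metres and radians):
At the end, for the whole second after the job is handed in: Each of the four capped containers stands upright (within 0.1 rad) on the inner floor of its own saucer (underside 0 to 6 mm above the saucer's underside), its axis within 14 mm of the saucer's centre, released and at rest (horizontal distance between brown_bottle and yellow_saucer below 0.014 m and z of brown_bottle in the frame of yellow_saucer between 0 and 0.006 m and angle between each of brown_bottle, white_bottle, pink_vial, tan_vial's own z axis and vertical below 0.1 rad and linear speed of each of brown_bottle, white_bottle, pink_vial, tan_vial below 0.02 m/s and contact force between the fingers and brown_bottle below 0.05 N and horizontal distance between white_bottle and blue_saucer below 0.014 m and z of white_bottle in the frame of blue_saucer between 0 and 0.006 m and contact force between the fingers and white_bottle below 0.05 N and horizontal distance between pink_vial and red_saucer below 0.014 m and z of pink_vial in the frame of red_saucer between 0 and 0.006 m and contact force between the fingers and pink_vial below 0.05 N and horizontal distance between tan_vial and white_saucer below 0.014 m and z of tan_vial in the frame of white_saucer between 0 and 0.006 m and contact force between the fingers and tan_vial below 0.05 N); the robot touches nothing.
It fails at once if one of the four capped containers is tipped by more than 40 degrees (angle between any of brown_bottle, white_bottle, pink_vial, tan_vial's own z axis and vertical above 0.7 rad).
It fails at once if one of the four capped containers is dropped (moves faster than 0.8 m/s while not held) ((linear speed of brown_bottle above 0.8 m/s and contact force between the fingers and brown_bottle below 0.05 N) or (linear speed of white_bottle above 0.8 m/s and contact force between the fingers and white_bottle below 0.05 N) or (linear speed of pink_vial above 0.8 m/s and contact force between the fingers and pink_vial below 0.05 N) or (linear speed of tan_vial above 0.8 m/s and contact force between the fingers and tan_vial below 0.05 N)).
It fails at once if the purple beaker is moved by more than 20 mm or tipped (distance of purple_beaker from where it was at the start of the episode above 0.02 m or angle between purple_beaker's own z axis and vertical above 0.4 rad).
It fails at once if the open pot is moved by more than 20 mm or tipped (distance of open_pot from where it was at the start of the episode above 0.02 m or angle between open_pot's own z axis and vertical above 0.4 rad).
It also fails if it takes over 112 s, if anything falls off the work surface, if the arm or the gripper's body presses on something with over 40 N, if the wrist force passes 120 N, or if a joint passes its speed limit or range.

## Working session

There is one attempt and no reset: what is moved stays moved. The work goes in short steps, Python scripts to look and compute and a shell command to move; the robot and the scene stay as the last step left them, time stands still between calls to the robot, and variables do not carry over. Pictures are saved under pics/ and viewed, at most 14 in all, crops included, and the job is handed in when it is done.

```bash
mkdir -p pics; ls; python3 - <<'E'
from workcell import arm
import cv2
for n in("top","scene"):
    cv2.imwrite(f"pics/{n}1.png",cv2.resize(arm.read_camera(n),None,fx=1.4,fy=1.4,interpolation=2)[...,::-1]); print(n,arm.get_calibration(n))
o=arm.get_obs(); print(o["t"],o["tool_pos"],o["orientation"],o["wrist_force"]); print(arm.get_calibration("wrist"))
E
```

```text
pics
top {'fov_y': 48.214640540875656, 'cx': 277.42976366973323, 'cy': 207.76365016265464, 'rvec': array([ 2.22318441, -2.16627327,  0.12056998]), 'tvec': array([-27.97054797, 491.35032375, 870.44294183])}
scene {'fov_y': 54.012347498650314, 'cx': 280.41905301466744, 'cy': 210.35987563523435, 'rvec': array([ 0.7513885 , -2.44290875,  1.33238121]), 'tvec': array([395.2315414 , 183.05956521, 661.94050615])}
0.1 [ 133.82184637 -533.17113701  226.1651606 ] [-5.13015716e-04  9.92455861e-01  1.22601389e-01 -8.53111347e-06] [-1.2314299   0.3220009   0.15970896]
{'fov_y': 59.76273374223049, 'cx': 279.13573811457826, 'cy': 204.44449661351922, 'rvec': array([-2.28967079,  1.78601211,  0.26142031]), 'tvec': array([-550.07598854,  -33.36414351,  390.86563357])}
```

View pics/top1.png

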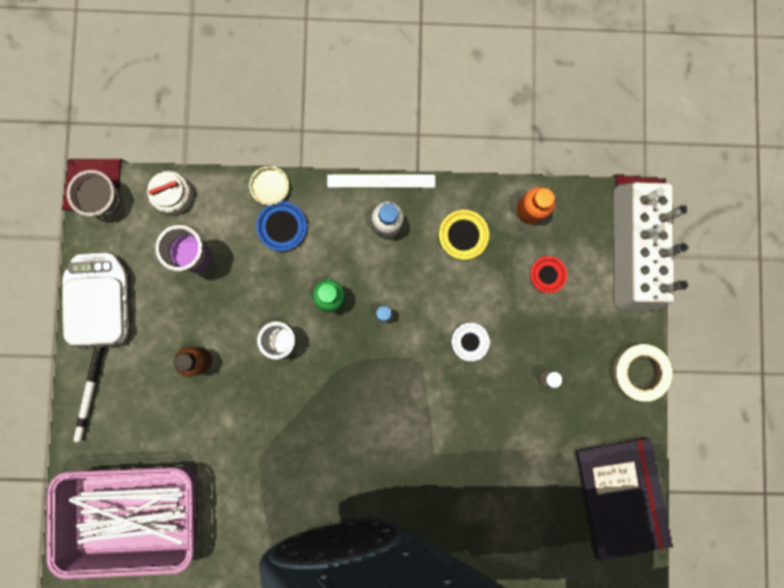

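View pics/scene1.png

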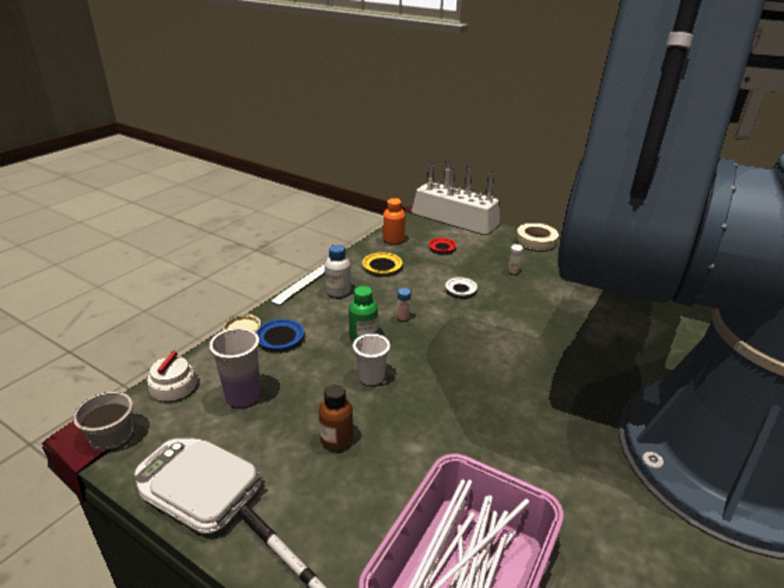

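Candidates in the top view (1.4x pixels):
- **Targets:** brown bottle cap (185,362), white bottle with blue cap (388,213), pink vial (384,313), tan vial (554,380).
- **Look-alikes:** green bottle (328,293) and orange bottle (540,200); the pot with a red stick (168,190) is also not a target.
- **Bystanders:** purple beaker (180,250) and open pot (277,341).
- **Saucers:** blue (282,227), yellow (464,235), red (548,274), white (470,342).

I'll check these in one enlarged crop.

```bash
cat > h.py <<'E'
import cv2,numpy as np
from workcell import arm
def ray(n,uv,z,cal=None):
    c=cal or arm.get_calibration(n); R=cv2.Rodrigues(c["rvec"])[0]; f=210/np.tan(np.radians(c["fov_y"]/2))
    C=-R.T@c["tvec"]; d=R.T@np.array([(uv[0]-c["cx"])/f,(uv[1]-c["cy"])/f,1]); return C+d*(z-C[2])/d[2]
def proj(n,P):
    c=arm.get_calibration(n);f=210/np.tan(np.radians(c["fov_y"]/2))
    K=np.array([[f,0,c["cx"]],[0,f,c["cy"]],[0,0,1.]]); return cv2.projectPoints(np.array(P,float).reshape(-1,1,3),c["rvec"],c["tvec"],K,None)[0][:,0]
E
python3 - <<'E'
from h import *
im=cv2.imread("pics/top1.png"); print(im.shape)
im=cv2.resize(im,(560,420),interpolation=3)
im=arm.read_camera("top")[...,::-1]
cv2.imwrite("pics/crop1.png",cv2.resize(im[130:290,110:420],None,fx=2.5,fy=2.5,interpolation=2))
for n,(u,v),z in [("brown",(185,362),76),("white",(388,213),80),("pink",(384,313),48),("tan",(554,380),48),("blueS",(282,227),8),("yelS",(464,235),8),("redS",(548,274),8),("whS",(470,342),8),("beaker",(180,250),86),("pot",(277,341),54),("green",(328,293),80),("orange",(540,200),80)]:
    print(n,ray("top",(u/1.4,v/1.4),z).round(0))
print(-cv2.Rodrigues(arm.get_calibration("top")["rvec"])[0].T@arm.get_calibration("top")["tvec"])
E
```

```text
(588, 784, 3)
brown [392. 238.  76.]
white [587. -11.  80.]
pink [460.  -9.  48.]
tan [ 379. -234.   48.]
blueS [577. 133.   8.]
yelS [ 573. -119.    8.]
redS [ 522. -236.    8.]
whS [ 426. -129.    8.]
beaker [531. 248.  86.]
pot [420. 128.  54.]
green [482.  63.  80.]
orange [ 610. -206.   80.]
[420.62294113  10.55212778 907.1071608 ]
```

View pics/crop1.png

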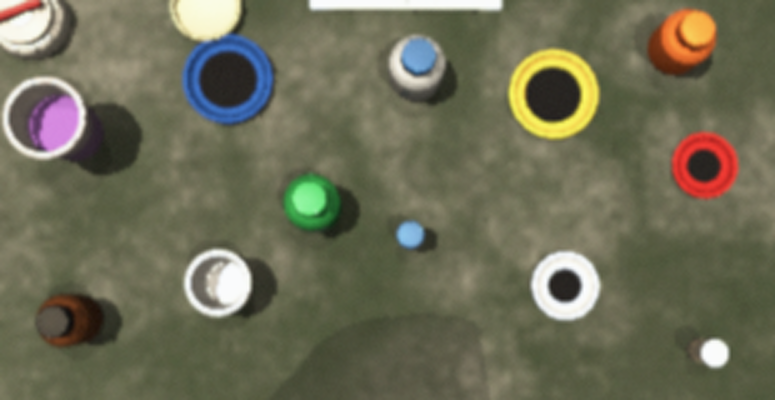

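```bash
python3 - <<'E'
from h import *
for n,p,z in [("brown",(54,322),76),("white",(419,56),80),("pink",(410,235),48),("tan",(714,353),48),("blueS",(228,80),8),("yelS",(554,94),8),("redS",(705,165),8),("whS",(566,286),8),("beaker",(45,117),86),("pot",(219,283),54),("green",(309,198),80),("orange",(697,28),80),("cream",(205,5),20)]:
    print(n,ray("top",((p[0]+.5)/2.5-.5+110,(p[1]+.5)/2.5-.5+130),z).round(1))
E
python3 -m handwheel '[{"rz":7.05,"tz":-0.01,"fingers":0.06},{"rz":7.05},{"tx":0.03,"ty":-0.04},{"tx":0.03,"ty":-0.04},{"tx":0.03,"ty":-0.04},{"tx":0.03,"ty":-0.04},{"tx":0.03,"ty":-0.04},{}]'
```

```text
brown [391.7 239.3  76. ]
white [586.8 -10.8  80. ]
pink [460.2  -8.3  48. ]
tan [ 379.5 -233.2   48. ]
blueS [577.9 134.2   8. ]
yelS [ 574.6 -118.3    8. ]
redS [ 522.4 -236.9    8. ]
whS [ 426.  -129.9    8. ]
beaker [534.3 249.8  86. ]
pot [421.7 128.8  54. ]
green [483.   64.3  80. ]
orange [ 613.4 -210.7   80. ]
cream [633.2 152.2  20. ]$[0]: bad value
```

```bash
python3 -m handwheel '[{"rx":0,"ry":0,"rz":7.05,"tx":0,"ty":0,"tz":-0.01,"fingers":0.06},{"rx":0,"ry":0,"rz":7.05,"tx":0,"ty":0,"tz":0,"fingers":0.06}]'; python3 -m handwheel --help | head -30
```

```text
t: 0.35
tool_pos: [133.9, -533.8, 237.4]
orientation: [0.0, 1.0, -0.003, 0.0]
wrist_force: [0.6, -0.6, 0.1]
opening: 0.872
grip_force: 0.0invalid input: not JSON, or not a number
```

```bash
python3 -m handwheel '[{"rx":0,"ry":0,"rz":0,"tx":0.03,"ty":-0.037,"tz":0.005,"fingers":0.06},{"rx":0,"ry":0,"rz":0,"tx":0.03,"ty":-0.037,"tz":0.005,"fingers":0.06},{"rx":0,"ry":0,"rz":0,"tx":0.03,"ty":-0.037,"tz":0.005,"fingers":0.06},{"rx":0,"ry":0,"rz":0,"tx":0.03,"ty":-0.037,"tz":0.005,"fingers":0.06},{"rx":0,"ry":0,"rz":0,"tx":0.03,"ty":-0.037,"tz":0.005,"fingers":0.06},{"rx":0,"ry":0,"rz":0,"tx":0.03,"ty":-0.037,"tz":0.005,"fingers":0.06},{"rx":0,"ry":0,"rz":0,"tx":0.02,"ty":-0.037,"tz":0.005,"fingers":0.06},{"rx":0,"ry":0,"rz":0,"tx":0,"ty":0,"tz":0,"fingers":0.06}]'
python3 - <<'E'
from h import *
cv2.imwrite("pics/w1.png",cv2.resize(arm.read_camera("wrist"),None,fx=1.4,fy=1.4,interpolation=2)[...,::-1])
print(arm.get_obs()["tool_pos"]);print((proj("wrist",[(379.5,-233.2,48),(426,-130,8)])*1.4).round())
E
```

```text
t: 1.15
tool_pos: [335.1, -270.9, 201.0]
orientation: [-0.001, 1.0, 0.002, -0.0]
wrist_force: [-0.2, -0.7, -0.6]
opening: 0.647
grip_force: 0.0
[ 334.56680998 -272.84545951  201.41426556]
[[324. 194.]
 [171. 114.]]
```

View pics/w1.png

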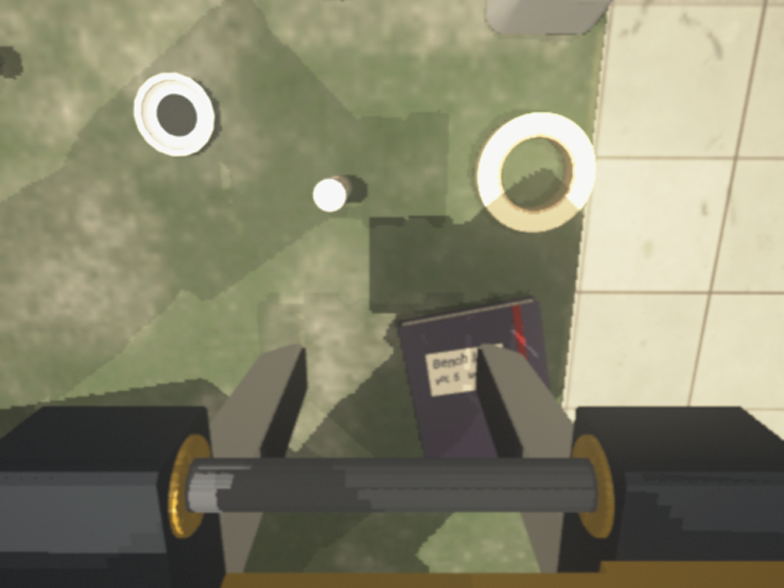

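```bash
python3 -m handwheel '[{"rx":0,"ry":0,"rz":0,"tx":0.022,"ty":-0.019,"tz":0,"fingers":0.06},{"rx":0,"ry":0,"rz":0,"tx":0.022,"ty":-0.018,"tz":0,"fingers":0.06},{"rx":0,"ry":0,"rz":0,"tx":0,"ty":0,"tz":0,"fingers":0.06},{"rx":0,"ry":0,"rz":0,"tx":0,"ty":0,"tz":0.04,"fingers":0.06},{"rx":0,"ry":0,"rz":0,"tx":0,"ty":0,"tz":0.04,"fingers":0.06},{"rx":0,"ry":0,"rz":0,"tx":0,"ty":0,"tz":0.02,"fingers":0.06},{"rx":0,"ry":0,"rz":0,"tx":0,"ty":0,"tz":0,"fingers":0.06}]'
python3 - <<'E'
from h import *
im=arm.read_camera("wrist")
cv2.imwrite("pics/w2.png",cv2.resize(im,None,fx=1.4,fy=1.4,interpolation=2)[...,::-1])
p=arm.get_obs()["tool_pos"];print(p);print((proj("wrist",[(379.5,-233.2,48),(379.5,-235,48),p])*1.4).round())
E
```

```text
t: 1.9
tool_pos: [376.1, -237.8, 99.6]
orientation: [-0.001, 1.0, -0.001, -0.002]
wrist_force: [0.2, 0.4, 0.8]
opening: 0.644
grip_force: 0.0
[ 377.01311752 -238.22560401  101.18648104]
[[378. 318.]
 [382. 318.]
 [388. 379.]]
```

View pics/w2.png

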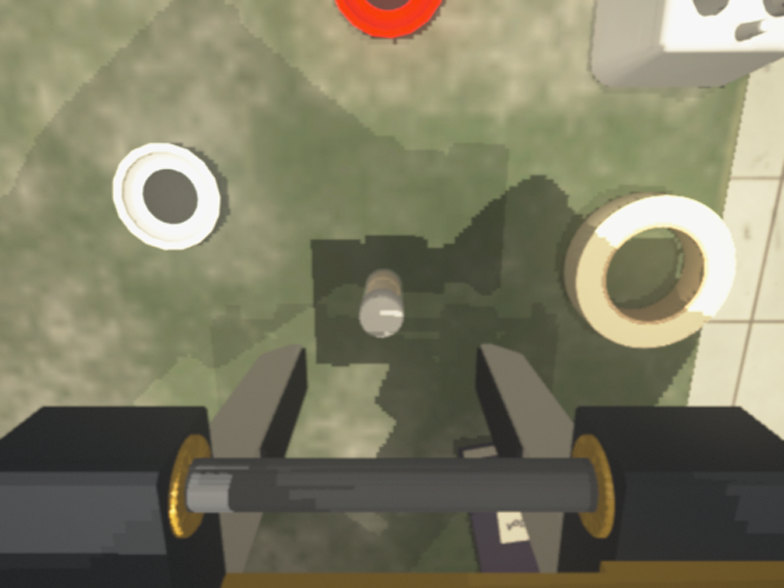

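The tan vial's cap is at (382,316), which matches (379.5, -235). The white saucer is at (166,195). I'll descend and grip.

```bash
python3 -m handwheel '[{"rx":0,"ry":0,"rz":0,"tx":0.003,"ty":-0.003,"tz":0.03,"fingers":0.06},{"rx":0,"ry":0,"rz":0,"tx":0,"ty":0,"tz":0.03,"fingers":0.06},{"rx":0,"ry":0,"rz":0,"tx":0,"ty":0,"tz":0.02,"fingers":0.06},{"rx":0,"ry":0,"rz":0,"tx":0,"ty":0,"tz":0,"fingers":0.06},{"rx":0,"ry":0,"rz":0,"tx":0,"ty":0,"tz":0,"fingers":0.01},{"rx":0,"ry":0,"rz":0,"tx":0,"ty":0,"tz":0,"fingers":0.01},{"rx":0,"ry":0,"rz":0,"tx":0,"ty":0,"tz":0,"fingers":0.01},{"rx":0,"ry":0,"rz":0,"tx":0,"ty":0,"tz":0,"fingers":0.01}]'
```

```text
t: 2.75
tool_pos: [381.3, -234.9, 22.4]
orientation: [0.0, 1.0, -0.0, 0.001]
wrist_force: [-0.7, 0.3, 0.1]
opening: 0.351
grip_force: 0.0
```

```bash
python3 -m handwheel '[{"rx":0,"ry":0,"rz":0,"tx":0,"ty":0,"tz":0,"fingers":0.01},{"rx":0,"ry":0,"rz":0,"tx":0,"ty":0,"tz":0,"fingers":0.01},{"rx":0,"ry":0,"rz":0,"tx":0,"ty":0,"tz":0,"fingers":0.01},{"rx":0,"ry":0,"rz":0,"tx":0,"ty":0,"tz":0,"fingers":0.01}]'
```

```text
t: 3.15
tool_pos: [381.0, -234.5, 21.8]
orientation: [0.0, 1.0, -0.0, 0.0]
wrist_force: [-0.5, -0.1, 4.8]
opening: 0.198
grip_force: 30.0
```

```bash
python3 -m handwheel '[{"rx":0,"ry":0,"rz":0,"tx":0,"ty":0,"tz":-0.02,"fingers":0.01},{"rx":0,"ry":0,"rz":0,"tx":0,"ty":0,"tz":-0.03,"fingers":0.01},{"rx":0,"ry":0,"rz":0,"tx":0.012,"ty":-0.026,"tz":0,"fingers":0.01},{"rx":0,"ry":0,"rz":0,"tx":0.012,"ty":-0.026,"tz":0,"fingers":0.01},{"rx":0,"ry":0,"rz":0,"tx":0.012,"ty":-0.026,"tz":0,"fingers":0.01},{"rx":0,"ry":0,"rz":0,"tx":0.01,"ty":-0.026,"tz":0,"fingers":0.01},{"rx":0,"ry":0,"rz":0,"tx":0,"ty":0,"tz":0,"fingers":0.01},{"rx":0,"ry":0,"rz":0,"tx":0,"ty":0,"tz":0,"fingers":0.01}]'
python3 - <<'E'
from h import *
im=arm.read_camera("wrist")
cv2.imwrite("pics/w3.png",cv2.resize(im,None,fx=1.4,fy=1.4,interpolation=2)[...,::-1])
p=arm.get_obs()["tool_pos"];print(p);print((proj("wrist",[(426,-131,8),(p[0],p[1],8)])*1.4).round())
E
```

```text
t: 3.95
tool_pos: [426.9, -130.4, 71.5]
orientation: [-0.0, 1.0, 0.001, -0.0]
wrist_force: [0.5, -0.6, -0.8]
opening: 0.199
grip_force: 30.0
[ 426.80496164 -130.84020574   71.54883893]
[[389. 317.]
 [389. 315.]]
```

View pics/w3.png

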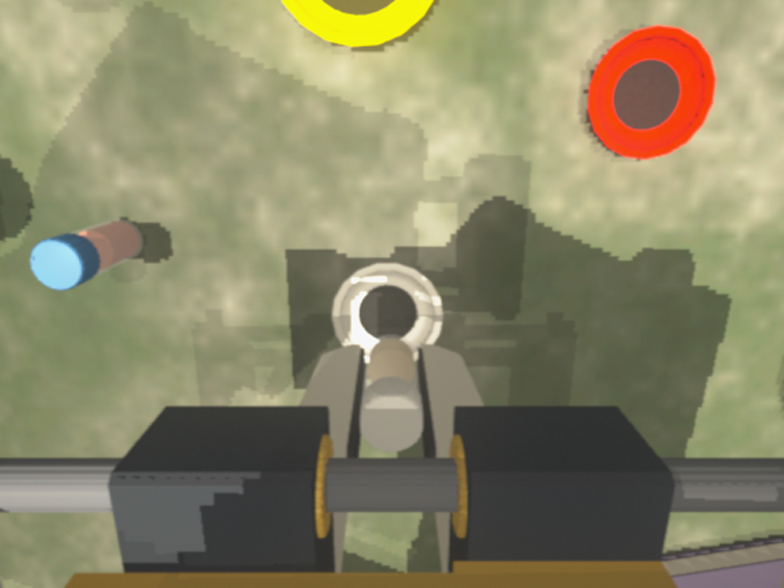

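The white saucer is centred at (388,315), right under the vial, so I'll lower it.

```bash
python3 -m handwheel '[{"rx":0,"ry":0,"rz":0,"tx":0,"ty":0,"tz":0.02,"fingers":0.01},{"rx":0,"ry":0,"rz":0,"tx":0,"ty":0,"tz":0.018,"fingers":0.01},{"rx":0,"ry":0,"rz":0,"tx":0,"ty":0,"tz":0.004,"fingers":0.01},{"rx":0,"ry":0,"rz":0,"tx":0,"ty":0,"tz":0.002,"fingers":0.01},{"rx":0,"ry":0,"rz":0,"tx":0,"ty":0,"tz":0.002,"fingers":0.01},{"rx":0,"ry":0,"rz":0,"tx":0,"ty":0,"tz":0,"fingers":0.01}]'
```

```text
t: 4.6
tool_pos: [427.2, -130.8, 26.0]
orientation: [0.0, 1.0, -0.0, 0.0]
wrist_force: [-0.5, -0.4, 0.2]
opening: 0.198
grip_force: 30.0
```

```bash
python3 -m handwheel '[{"rx":0,"ry":0,"rz":0,"tx":0,"ty":0,"tz":0.001,"fingers":0.01},{"rx":0,"ry":0,"rz":0,"tx":0,"ty":0,"tz":0,"fingers":0.01}]'
```

```text
t: 4.8
tool_pos: [427.1, -130.6, 24.9]
orientation: [0.0, 1.0, -0.0, 0.0]
wrist_force: [-0.2, -0.2, -0.2]
opening: 0.193
grip_force: 30.0
```

```bash
python3 -m handwheel '[{"rx":0,"ry":0,"rz":0,"tx":0,"ty":0,"tz":0.001,"fingers":0.01},{"rx":0,"ry":0,"rz":0,"tx":0,"ty":0,"tz":0,"fingers":0.01}]'; python3 -m handwheel '[{"rx":0,"ry":0,"rz":0,"tx":0,"ty":0,"tz":0,"fingers":0.025},{"rx":0,"ry":0,"rz":0,"tx":0,"ty":0,"tz":0,"fingers":0.045},{"rx":0,"ry":0,"rz":0,"tx":0,"ty":0,"tz":0,"fingers":0.045},{"rx":0,"ry":0,"rz":0,"tx":0,"ty":0,"tz":0,"fingers":0.045},{"rx":0,"ry":0,"rz":0,"tx":0,"ty":0,"tz":-0.03,"fingers":0.045},{"rx":0,"ry":0,"rz":0,"tx":0,"ty":0,"tz":-0.05,"fingers":0.045},{"rx":0,"ry":0,"rz":0,"tx":0,"ty":0,"tz":-0.03,"fingers":0.045},{"rx":0,"ry":0,"rz":0,"tx":0,"ty":0,"tz":0,"fingers":0.045}]'
```

```text
t: 5.0
tool_pos: [427.4, -130.6, 24.6]
orientation: [0.0, 1.0, -0.0, 0.0]
wrist_force: [-1.5, 3.7, 16.0]
opening: 0.195
grip_force: 30.0
t: 5.8
tool_pos: [428.8, -131.3, 137.1]
orientation: [0.001, 1.0, -0.0, 0.003]
wrist_force: [0.1, -0.8, -0.7]
opening: 0.482
grip_force: 0.0
```

```bash
python3 -m handwheel '[{"rx":0,"ry":0,"rz":0,"tx":0.008,"ty":-0.03,"tz":0,"fingers":0.045},{"rx":0,"ry":0,"rz":0,"tx":0.008,"ty":-0.03,"tz":0,"fingers":0.045},{"rx":0,"ry":0,"rz":0,"tx":0.008,"ty":-0.03,"tz":0.01,"fingers":0.045},{"rx":0,"ry":0,"rz":0,"tx":0.008,"ty":-0.032,"tz":0.02,"fingers":0.045},{"rx":0,"ry":0,"rz":0,"tx":0,"ty":0,"tz":0.005,"fingers":0.045},{"rx":0,"ry":0,"rz":0,"tx":0,"ty":0,"tz":0,"fingers":0.045},{"rx":0,"ry":0,"rz":0,"tx":0,"ty":0,"tz":0,"fingers":0.045}]'
python3 - <<'E'
from h import *
im=arm.read_camera("wrist")
cv2.imwrite("pics/w4.png",cv2.resize(im,None,fx=1.4,fy=1.4,interpolation=2)[...,::-1])
p=arm.get_obs()["tool_pos"];print(p);print((proj("wrist",[(460.2,-8.3,48),(460.2,-10.3,48),(574.6,-118.3,8),(426.5,-131,51)])*1.4).round())
E
```

```text
t: 6.5
tool_pos: [458.7, -9.2, 98.4]
orientation: [0.0, 1.0, -0.0, -0.0]
wrist_force: [0.0, -0.7, -0.3]
opening: 0.484
grip_force: 0.0
[458.96953571  -9.32782477  98.73998945]
[[387. 322.]
 [391. 322.]
 [634.  49.]
 [662. 396.]]
```

View pics/w4.png

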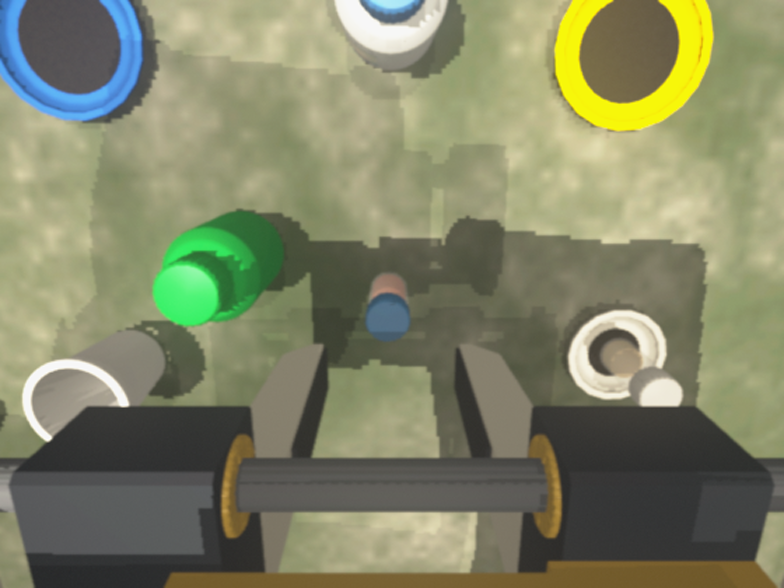

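The tan vial stands in the white saucer at (618,353). The pink cap is at (387,318), which puts the vial at about (462, -8.5).

```bash
python3 -m handwheel '[{"rx":0,"ry":0,"rz":0,"tx":0.003,"ty":-0.001,"tz":0.03,"fingers":0.045},{"rx":0,"ry":0,"rz":0,"tx":0,"ty":0,"tz":0.03,"fingers":0.045},{"rx":0,"ry":0,"rz":0,"tx":0,"ty":0,"tz":0.017,"fingers":0.045},{"rx":0,"ry":0,"rz":0,"tx":0,"ty":0,"tz":0,"fingers":0.045},{"rx":0,"ry":0,"rz":0,"tx":0,"ty":0,"tz":0,"fingers":0.01},{"rx":0,"ry":0,"rz":0,"tx":0,"ty":0,"tz":0,"fingers":0.01},{"rx":0,"ry":0,"rz":0,"tx":0,"ty":0,"tz":0,"fingers":0.01},{"rx":0,"ry":0,"rz":0,"tx":0,"ty":0,"tz":0,"fingers":0.01}]'
python3 -m handwheel '[{"rx":0,"ry":0,"rz":0,"tx":0,"ty":0,"tz":0,"fingers":0.01},{"rx":0,"ry":0,"rz":0,"tx":0,"ty":0,"tz":0,"fingers":0.01},{"rx":0,"ry":0,"rz":0,"tx":0,"ty":0,"tz":0,"fingers":0.01}]'
```

```text
t: 7.35
tool_pos: [462.5, -7.6, 22.4]
orientation: [0.0, 1.0, -0.0, 0.001]
wrist_force: [1.7, -2.2, 4.7]
opening: 0.199
grip_force: 30.0
t: 7.65
tool_pos: [462.5, -7.7, 22.3]
orientation: [0.0, 1.0, -0.0, 0.001]
wrist_force: [-1.5, -1.7, 7.0]
opening: 0.201
grip_force: 30.0
```

```bash
python3 -m handwheel '[{"rx":0,"ry":0,"rz":0,"tx":0,"ty":0,"tz":-0.02,"fingers":0.01},{"rx":0,"ry":0,"rz":0,"tx":0,"ty":0,"tz":-0.04,"fingers":0.01},{"rx":0,"ry":0,"rz":0,"tx":0,"ty":0,"tz":-0.04,"fingers":0.01},{"rx":0,"ry":0,"rz":0,"tx":0.012,"ty":0.03,"tz":0,"fingers":0.01},{"rx":0,"ry":0,"rz":0,"tx":0.012,"ty":0.035,"tz":0,"fingers":0.01},{"rx":0,"ry":0,"rz":0,"tx":0.012,"ty":0.035,"tz":0,"fingers":0.01},{"rx":0,"ry":0,"rz":0,"tx":0,"ty":0,"tz":0,"fingers":0.01},{"rx":0,"ry":0,"rz":0,"tx":0,"ty":0,"tz":0,"fingers":0.01}]'
python3 - <<'E'
from h import *
print(arm.get_obs()["q"].round(2) if hasattr(arm.get_obs()["q"],"round") else arm.get_obs()["q"])
for u,v,z in [(615,270,0),(633,185,60),(655,200,100),(645,222,100),(645,222,60),(650,285,60)]: print((u,v,z),ray("top",(u/1.4,v/1.4),z).round())
cv2.imwrite("pics/w5.png",cv2.resize(arm.read_camera("wrist"),None,fx=1.4,fy=1.4,interpolation=2)[...,::-1])
print((proj("wrist",[(522.4,-236.9,8),(522.4,-238.9,8)])*1.4).round())
cv2.imwrite("pics/rack.png",cv2.resize(arm.read_camera("scene")[90:190,250:400],None,fx=4,fy=4,interpolation=2)[...,::-1])
E
```

```text
t: 8.45
tool_pos: [497.7, -107.8, 121.5]
orientation: [-0.0, 1.0, -0.001, -0.0]
wrist_force: [-0.6, 0.6, -0.0]
opening: 0.195
grip_force: 30.0
[-0.3   0.42  1.85  0.    0.87  1.27]
(615, 270, 0) [ 532. -333.    0.]
(633, 185, 60) [ 638. -335.   60.]
(655, 200, 100) [ 610. -347.  100.]
(645, 222, 100) [ 581. -334.  100.]
(645, 222, 60) [ 589. -351.   60.]
(650, 285, 60) [ 506. -357.   60.]
[[631. 240.]
 [635. 240.]]
```

View pics/w5.png

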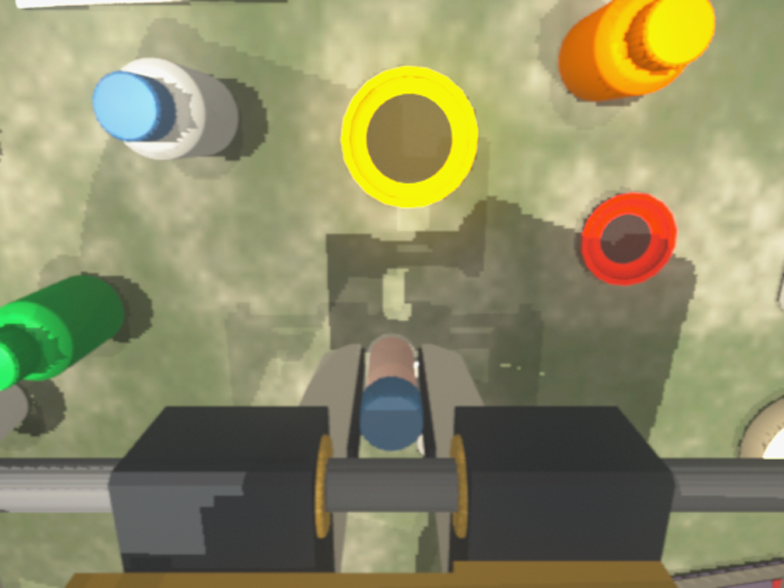

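```bash
python3 -m handwheel '[{"rx":0,"ry":0,"rz":-8.5,"tx":0,"ty":0,"tz":0,"fingers":0.01},{"rx":0,"ry":0,"rz":8.5,"tx":0.006,"ty":0.032,"tz":0,"fingers":0.01},{"rx":0,"ry":0,"rz":0,"tx":0.006,"ty":0.032,"tz":0,"fingers":0.01},{"rx":0,"ry":0,"rz":0,"tx":0.006,"ty":0.032,"tz":0,"fingers":0.01},{"rx":0,"ry":0,"rz":0,"tx":0.006,"ty":0.032,"tz":0,"fingers":0.01},{"rx":0,"ry":0,"rz":0,"tx":0,"ty":0,"tz":0,"fingers":0.01},{"rx":0,"ry":0,"rz":0,"tx":0,"ty":0,"tz":0,"fingers":0.01}]'
```

```text
t: 9.25
tool_pos: [526.3, -233.5, 121.4]
orientation: [-0.0, 1.0, -0.0, -0.0]
wrist_force: [-0.4, 0.5, -0.7]
opening: 0.202
grip_force: 30.0
```

```bash
python3 -m handwheel '[{"rx":0,"ry":0,"rz":-8.5,"tx":0,"ty":0,"tz":0,"fingers":0.01},{"rx":0,"ry":0,"rz":-8.5,"tx":0,"ty":0,"tz":0,"fingers":0.01},{"rx":0,"ry":0,"rz":-8.5,"tx":0,"ty":0,"tz":0,"fingers":0.01},{"rx":0,"ry":0,"rz":-8.5,"tx":0,"ty":0,"tz":0,"fingers":0.01},{"rx":0,"ry":0,"rz":-8.5,"tx":0,"ty":0,"tz":0,"fingers":0.01},{"rx":0,"ry":0,"rz":-8.5,"tx":0,"ty":0,"tz":0,"fingers":0.01},{"rx":0,"ry":0,"rz":-8.5,"tx":0,"ty":0,"tz":0,"fingers":0.01},{"rx":0,"ry":0,"rz":-8.5,"tx":0,"ty":0,"tz":0,"fingers":0.01}]'
python3 -m handwheel '[{"rx":0,"ry":0,"rz":-8.5,"tx":0,"ty":0,"tz":0,"fingers":0.01},{"rx":0,"ry":0,"rz":-8.5,"tx":0,"ty":0,"tz":0,"fingers":0.01},{"rx":0,"ry":0,"rz":0,"tx":0,"ty":0,"tz":0,"fingers":0.01},{"rx":0,"ry":0,"rz":0,"tx":0,"ty":0,"tz":0,"fingers":0.01}]'
python3 - <<'E'
from h import *
from scipy.spatial.transform import Rotation as R
o=arm.get_obs(); w=o["orientation"]; M=R.from_quat([w[1],w[2],w[3],w[0]]).as_matrix()
print(M.round(3)); d=np.array([522.4,-236.5,0])-o["tool_pos"]; print(o["tool_pos"],M.T@d)
E
```

```text
t: 10.05
tool_pos: [526.4, -232.4, 121.7]
orientation: [-0.0, 0.827, 0.562, -0.0]
wrist_force: [0.4, -0.3, -0.9]
opening: 0.196
grip_force: 30.0
t: 10.45
tool_pos: [526.6, -233.2, 121.7]
orientation: [-0.0, 0.738, 0.674, -0.0]
wrist_force: [0.4, 0.2, -0.7]
opening: 0.2
grip_force: 30.0
[[ 0.091  0.996 -0.   ]
 [ 0.996 -0.091  0.   ]
 [ 0.    -0.    -1.   ]]
[ 526.56750906 -233.17829961  121.68777768] [ -3.7099206   -3.81799149 121.68802937]
```

```bash
python3 -m handwheel '[{"rx":0,"ry":0,"rz":0,"tx":-0.0037,"ty":-0.0038,"tz":0.02,"fingers":0.01},{"rx":0,"ry":0,"rz":0,"tx":0,"ty":0,"tz":0.03,"fingers":0.01},{"rx":0,"ry":0,"rz":0,"tx":0,"ty":0,"tz":0.03,"fingers":0.01},{"rx":0,"ry":0,"rz":0,"tx":0,"ty":0,"tz":0.01,"fingers":0.01},{"rx":0,"ry":0,"rz":0,"tx":0,"ty":0,"tz":0.003,"fingers":0.01},{"rx":0,"ry":0,"rz":0,"tx":0,"ty":0,"tz":0.002,"fingers":0.01},{"rx":0,"ry":0,"rz":0,"tx":0,"ty":0,"tz":0.001,"fingers":0.01},{"rx":0,"ry":0,"rz":0,"tx":0,"ty":0,"tz":0,"fingers":0.01}]'
```

```text
t: 11.25
tool_pos: [523.0, -237.9, 26.5]
orientation: [0.001, 0.737, 0.675, 0.0]
wrist_force: [0.0, -0.2, -0.1]
opening: 0.201
grip_force: 30.0
```

```bash
python3 -m handwheel '[{"rx":0,"ry":0,"rz":0,"tx":0,"ty":0,"tz":0.001,"fingers":0.01},{"rx":0,"ry":0,"rz":0,"tx":0,"ty":0,"tz":0,"fingers":0.01}]'
```

```text
t: 11.45
tool_pos: [522.9, -237.9, 25.4]
orientation: [0.001, 0.737, 0.675, 0.0]
wrist_force: [-1.2, 0.6, 4.0]
opening: 0.196
grip_force: 30.0
```

Contact. I'll release, lift and turn back.

```bash
python3 -m handwheel '[{"rx":0,"ry":0,"rz":0,"tx":0,"ty":0,"tz":0,"fingers":0.025},{"rx":0,"ry":0,"rz":0,"tx":0,"ty":0,"tz":0,"fingers":0.045},{"rx":0,"ry":0,"rz":0,"tx":0,"ty":0,"tz":0,"fingers":0.045},{"rx":0,"ry":0,"rz":0,"tx":0,"ty":0,"tz":0,"fingers":0.045},{"rx":0,"ry":0,"rz":0,"tx":0,"ty":0,"tz":-0.03,"fingers":0.06},{"rx":0,"ry":0,"rz":0,"tx":0,"ty":0,"tz":-0.05,"fingers":0.06},{"rx":0,"ry":0,"rz":0,"tx":0,"ty":0,"tz":-0.05,"fingers":0.06},{"rx":0,"ry":0,"rz":8.5,"tx":0,"ty":0,"tz":-0.02,"fingers":0.06}]'
python3 -m handwheel '[{"rx":0,"ry":0,"rz":8.5,"tx":0,"ty":0,"tz":0,"fingers":0.06},{"rx":0,"ry":0,"rz":8.5,"tx":0,"ty":0,"tz":0,"fingers":0.06},{"rx":0,"ry":0,"rz":8.5,"tx":0,"ty":0,"tz":0,"fingers":0.06},{"rx":0,"ry":0,"rz":8.5,"tx":0,"ty":0,"tz":0,"fingers":0.06},{"rx":0,"ry":0,"rz":8.5,"tx":0,"ty":0,"tz":0,"fingers":0.06},{"rx":0,"ry":0,"rz":8.5,"tx":0,"ty":0,"tz":0,"fingers":0.06},{"rx":0,"ry":0,"rz":8.5,"tx":0,"ty":0,"tz":0,"fingers":0.06},{"rx":0,"ry":0,"rz":8.5,"tx":0,"ty":0,"tz":0,"fingers":0.06}]'
python3 -m handwheel '[{"rx":0,"ry":0,"rz":8.5,"tx":0,"ty":0,"tz":0,"fingers":0.06},{"rx":0,"ry":0,"rz":0,"tx":0,"ty":0,"tz":0,"fingers":0.06},{"rx":0,"ry":0,"rz":0,"tx":0,"ty":0,"tz":0,"fingers":0.06}]'
```

```text
t: 12.25
tool_pos: [523.8, -238.4, 179.3]
orientation: [0.003, 0.786, 0.619, 0.001]
wrist_force: [-0.0, -0.1, -0.8]
opening: 0.645
grip_force: 0.0
t: 13.05
tool_pos: [522.4, -237.6, 174.5]
orientation: [-0.0, 0.997, 0.071, -0.0]
wrist_force: [0.2, -0.4, -0.6]
opening: 0.642
grip_force: 0.0
t: 13.35
tool_pos: [522.4, -237.6, 174.6]
orientation: [-0.0, 1.0, 0.002, -0.0]
wrist_force: [-0.1, -0.1, 0.3]
opening: 0.644
grip_force: 0.0
```

```bash
python3 -m handwheel '[{"rx":0,"ry":0,"rz":0,"tx":0.011,"ty":-0.037,"tz":0,"fingers":0.065},{"rx":0,"ry":0,"rz":0,"tx":0.011,"ty":-0.037,"tz":0,"fingers":0.065},{"rx":0,"ry":0,"rz":0,"tx":0.011,"ty":-0.037,"tz":0,"fingers":0.065},{"rx":0,"ry":0,"rz":0,"tx":0.011,"ty":-0.037,"tz":0,"fingers":0.065},{"rx":0,"ry":0,"rz":0,"tx":0.01,"ty":-0.037,"tz":0.02,"fingers":0.065},{"rx":0,"ry":0,"rz":0,"tx":0.01,"ty":-0.037,"tz":0.02,"fingers":0.065},{"rx":0,"ry":0,"rz":0,"tx":0,"ty":0,"tz":0,"fingers":0.065},{"rx":0,"ry":0,"rz":0,"tx":0,"ty":0,"tz":0,"fingers":0.065}]'
python3 - <<'E'
from h import *
cv2.imwrite("pics/w6.png",cv2.resize(arm.read_camera("wrist"),None,fx=1.4,fy=1.4,interpolation=2)[...,::-1])
p=arm.get_obs()["tool_pos"];print(p);print((proj("wrist",[(586.8,-10.8,80),(588.8,-12.8,80),(577.9,134.2,8),(522.4,-237,51)])*1.4).round())
E
```

```text
t: 14.15
tool_pos: [586.4, -15.2, 134.3]
orientation: [0.0, 1.0, 0.002, -0.0]
wrist_force: [-0.4, -0.0, 0.2]
opening: 0.702
grip_force: 0.0
[586.64112468 -16.04770562 134.8824226 ]
[[377. 321.]
 [382. 317.]
 [131. 292.]
 [805. 417.]]
```

View pics/w6.png

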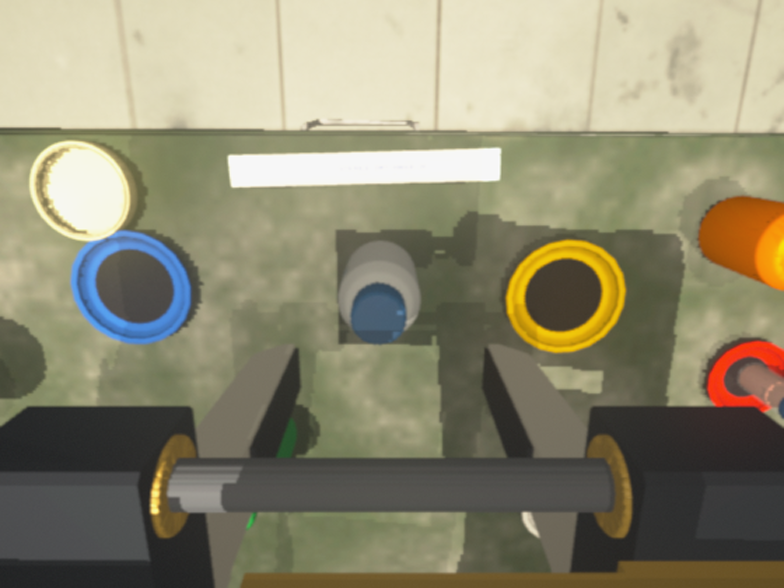

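The pink vial stands in the red saucer. The white bottle's cap is at (378,312), giving about (589.5, -11). The blue saucer at (132,287) gives about (579, 134).

```bash
python3 -m handwheel '[{"rx":0,"ry":0,"rz":0,"tx":0.003,"ty":-0.0045,"tz":0,"fingers":0.065},{"rx":0,"ry":0,"rz":0,"tx":0,"ty":0,"tz":0.04,"fingers":0.065},{"rx":0,"ry":0,"rz":0,"tx":0,"ty":0,"tz":0.04,"fingers":0.065},{"rx":0,"ry":0,"rz":0,"tx":0,"ty":0,"tz":0.031,"fingers":0.065},{"rx":0,"ry":0,"rz":0,"tx":0,"ty":0,"tz":0,"fingers":0.065},{"rx":0,"ry":0,"rz":0,"tx":0,"ty":0,"tz":0,"fingers":0.03},{"rx":0,"ry":0,"rz":0,"tx":0,"ty":0,"tz":0,"fingers":0.03},{"rx":0,"ry":0,"rz":0,"tx":0,"ty":0,"tz":0,"fingers":0.03}]'
python3 -m handwheel '[{"rx":0,"ry":0,"rz":0,"tx":0,"ty":0,"tz":0,"fingers":0.03},{"rx":0,"ry":0,"rz":0,"tx":0,"ty":0,"tz":0,"fingers":0.03},{"rx":0,"ry":0,"rz":0,"tx":0,"ty":0,"tz":0,"fingers":0.03}]'
```

```text
t: 15.0
tool_pos: [590.7, -11.4, 25.5]
orientation: [0.0, 1.0, -0.0, 0.001]
wrist_force: [0.2, 0.9, 0.6]
opening: 0.493
grip_force: 0.0
t: 15.3
tool_pos: [590.4, -11.2, 25.2]
orientation: [0.0, 1.0, -0.0, 0.001]
wrist_force: [-1.2, 0.4, 8.2]
opening: 0.428
grip_force: 30.0
```

```bash
python3 -m handwheel '[{"rx":0,"ry":0,"rz":0,"tx":0,"ty":0,"tz":-0.02,"fingers":0.03},{"rx":0,"ry":0,"rz":0,"tx":0,"ty":0,"tz":-0.03,"fingers":0.03},{"rx":0,"ry":0,"rz":0,"tx":-0.003,"ty":-0.036,"tz":0,"fingers":0.03},{"rx":0,"ry":0,"rz":0,"tx":-0.003,"ty":-0.036,"tz":0,"fingers":0.03},{"rx":0,"ry":0,"rz":0,"tx":-0.003,"ty":-0.036,"tz":0,"fingers":0.03},{"rx":0,"ry":0,"rz":0,"tx":-0.002,"ty":-0.037,"tz":0,"fingers":0.03},{"rx":0,"ry":0,"rz":0,"tx":0,"ty":0,"tz":0,"fingers":0.03},{"rx":0,"ry":0,"rz":0,"tx":0,"ty":0,"tz":0,"fingers":0.03}]'
```

```text
t: 16.1
tool_pos: [578.5, 134.2, 74.0]
orientation: [0.0, 1.0, 0.001, 0.0]
wrist_force: [-0.0, -0.2, -0.6]
opening: 0.434
grip_force: 30.0
```

```bash
python3 -m handwheel '[{"rx":0,"ry":0,"rz":0,"tx":0,"ty":0,"tz":0.02,"fingers":0.03},{"rx":0,"ry":0,"rz":0,"tx":0,"ty":0,"tz":0.017,"fingers":0.03},{"rx":0,"ry":0,"rz":0,"tx":0,"ty":0,"tz":0.004,"fingers":0.03},{"rx":0,"ry":0,"rz":0,"tx":0,"ty":0,"tz":0.002,"fingers":0.03},{"rx":0,"ry":0,"rz":0,"tx":0,"ty":0,"tz":0.002,"fingers":0.03},{"rx":0,"ry":0,"rz":0,"tx":0,"ty":0,"tz":0,"fingers":0.03}]'
```

```text
t: 16.7
tool_pos: [579.0, 133.6, 29.2]
orientation: [-0.0, 1.0, -0.0, 0.0]
wrist_force: [-0.7, 0.1, -1.7]
opening: 0.433
grip_force: 30.0
```

```bash
python3 -m handwheel '[{"rx":0,"ry":0,"rz":0,"tx":0,"ty":0,"tz":0.001,"fingers":0.03},{"rx":0,"ry":0,"rz":0,"tx":0,"ty":0,"tz":0,"fingers":0.03}]'
```

```text
t: 16.9
tool_pos: [579.0, 133.8, 28.2]
orientation: [-0.0, 1.0, -0.0, 0.0]
wrist_force: [0.7, -0.9, 2.8]
opening: 0.43
grip_force: 30.0
```

```bash
python3 -m handwheel '[{"rx":0,"ry":0,"rz":0,"tx":0,"ty":0,"tz":0.0005,"fingers":0.03},{"rx":0,"ry":0,"rz":0,"tx":0,"ty":0,"tz":0,"fingers":0.045},{"rx":0,"ry":0,"rz":0,"tx":0,"ty":0,"tz":0,"fingers":0.065},{"rx":0,"ry":0,"rz":0,"tx":0,"ty":0,"tz":0,"fingers":0.065},{"rx":0,"ry":0,"rz":0,"tx":0,"ty":0,"tz":0,"fingers":0.065},{"rx":0,"ry":0,"rz":0,"tx":0,"ty":0,"tz":-0.03,"fingers":0.065},{"rx":0,"ry":0,"rz":0,"tx":0,"ty":0,"tz":-0.05,"fingers":0.065},{"rx":0,"ry":0,"rz":0,"tx":0,"ty":0,"tz":-0.05,"fingers":0.065}]'
```

```text
t: 17.7
tool_pos: [578.0, 133.7, 158.2]
orientation: [0.0, 1.0, -0.0, -0.001]
wrist_force: [0.9, -0.3, -0.3]
opening: 0.696
grip_force: 0.0
```

```bash
python3 -m handwheel '[{"rx":0,"ry":0,"rz":0,"tx":-0.031,"ty":-0.018,"tz":0,"fingers":0.06},{"rx":0,"ry":0,"rz":0,"tx":-0.031,"ty":-0.018,"tz":0,"fingers":0.06},{"rx":0,"ry":0,"rz":0,"tx":-0.031,"ty":-0.018,"tz":0,"fingers":0.06},{"rx":0,"ry":0,"rz":0,"tx":-0.031,"ty":-0.018,"tz":0,"fingers":0.06},{"rx":0,"ry":0,"rz":0,"tx":-0.031,"ty":-0.017,"tz":0.01,"fingers":0.06},{"rx":0,"ry":0,"rz":0,"tx":-0.031,"ty":-0.017,"tz":0.02,"fingers":0.06},{"rx":0,"ry":0,"rz":0,"tx":0,"ty":0,"tz":0,"fingers":0.06},{"rx":0,"ry":0,"rz":0,"tx":0,"ty":0,"tz":0,"fingers":0.06}]'
python3 - <<'E'
from h import *
cv2.imwrite("pics/w7.png",cv2.resize(arm.read_camera("wrist"),None,fx=1.4,fy=1.4,interpolation=2)[...,::-1])
p=arm.get_obs()["tool_pos"];print(p);print((proj("wrist",[(391.7,239.3,76),(393.7,241.3,76)])*1.4).round())
E
```

```text
t: 18.5
tool_pos: [392.5, 240.2, 127.2]
orientation: [0.0, 1.0, 0.001, -0.0]
wrist_force: [0.4, -0.3, -0.0]
opening: 0.645
grip_force: 0.0
[393.32592335 240.00659685 127.53142385]
[[391. 328.]
 [386. 324.]]
```

View pics/w7.png

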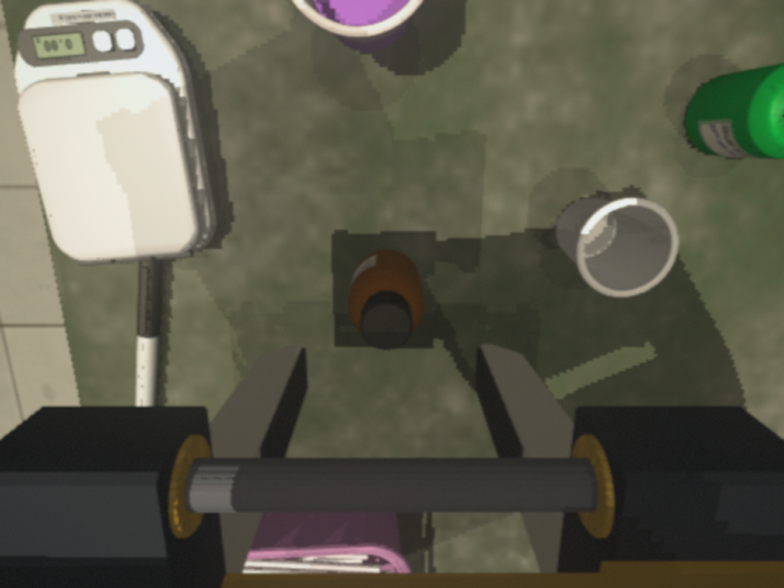

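The brown cap is at (387,321), giving about (394.5, 240.5). Nothing stands in the way, so I'll descend.

```bash
python3 -m handwheel '[{"rx":0,"ry":0,"rz":0,"tx":0.0015,"ty":0,"tz":0,"fingers":0.06},{"rx":0,"ry":0,"rz":0,"tx":0,"ty":0,"tz":0.04,"fingers":0.06},{"rx":0,"ry":0,"rz":0,"tx":0,"ty":0,"tz":0.04,"fingers":0.06},{"rx":0,"ry":0,"rz":0,"tx":0,"ty":0,"tz":0.023,"fingers":0.06},{"rx":0,"ry":0,"rz":0,"tx":0,"ty":0,"tz":0,"fingers":0.06},{"rx":0,"ry":0,"rz":0,"tx":0,"ty":0,"tz":0,"fingers":0.028},{"rx":0,"ry":0,"rz":0,"tx":0,"ty":0,"tz":0,"fingers":0.028},{"rx":0,"ry":0,"rz":0,"tx":0,"ty":0,"tz":0,"fingers":0.028}]'
python3 -m handwheel '[{"rx":0,"ry":0,"rz":0,"tx":0,"ty":0,"tz":0,"fingers":0.028},{"rx":0,"ry":0,"rz":0,"tx":0,"ty":0,"tz":0,"fingers":0.028},{"rx":0,"ry":0,"rz":0,"tx":0,"ty":0,"tz":0,"fingers":0.028}]'
```

```text
t: 19.35
tool_pos: [395.1, 240.2, 25.4]
orientation: [-0.001, 1.0, -0.0, 0.001]
wrist_force: [-0.0, 1.2, 1.2]
opening: 0.438
grip_force: 0.6
t: 19.65
tool_pos: [395.0, 240.3, 25.3]
orientation: [-0.001, 1.0, -0.0, 0.001]
wrist_force: [0.3, -0.4, 8.3]
opening: 0.398
grip_force: 30.0
```

```bash
python3 -m handwheel '[{"rx":0,"ry":0,"rz":0,"tx":0,"ty":0,"tz":-0.02,"fingers":0.028},{"rx":0,"ry":0,"rz":0,"tx":0,"ty":0,"tz":-0.03,"fingers":0.028},{"rx":0,"ry":0,"rz":0,"tx":0,"ty":0,"tz":-0.04,"fingers":0.028},{"rx":0,"ry":0,"rz":0,"tx":0,"ty":0,"tz":-0.03,"fingers":0.028},{"rx":0,"ry":0,"rz":0,"tx":0,"ty":0,"tz":0,"fingers":0.028}]'
python3 -m handwheel '[{"rx":0,"ry":0,"rz":0,"tx":0.011,"ty":0.022,"tz":0,"fingers":0.028},{"rx":0,"ry":0,"rz":0,"tx":0.018,"ty":0.036,"tz":0,"fingers":0.028},{"rx":0,"ry":0,"rz":0,"tx":0.018,"ty":0.036,"tz":0,"fingers":0.028},{"rx":0,"ry":0,"rz":0,"tx":0.018,"ty":0.036,"tz":0,"fingers":0.028},{"rx":0,"ry":0,"rz":0,"tx":0.018,"ty":0.036,"tz":0,"fingers":0.028},{"rx":0,"ry":0,"rz":0,"tx":0.018,"ty":0.036,"tz":0,"fingers":0.028},{"rx":0,"ry":0,"rz":0,"tx":0.018,"ty":0.036,"tz":0,"fingers":0.028},{"rx":0,"ry":0,"rz":0,"tx":0,"ty":0,"tz":0,"fingers":0.028}]'
```

```text
t: 20.15
tool_pos: [395.9, 240.7, 148.1]
orientation: [-0.002, 1.0, -0.0, 0.003]
wrist_force: [1.5, 0.1, -1.1]
opening: 0.398
grip_force: 30.0
t: 20.95
tool_pos: [514.4, -1.6, 143.6]
orientation: [0.0, 1.0, -0.002, 0.0]
wrist_force: [-1.2, 0.1, -0.9]
opening: 0.396
grip_force: 30.0
```

```bash
python3 -m handwheel '[{"rx":0,"ry":0,"rz":0,"tx":0.017,"ty":0.033,"tz":0,"fingers":0.028},{"rx":0,"ry":0,"rz":0,"tx":0.017,"ty":0.033,"tz":0,"fingers":0.028},{"rx":0,"ry":0,"rz":0,"tx":0.017,"ty":0.033,"tz":0,"fingers":0.028},{"rx":0,"ry":0,"rz":0,"tx":0.0095,"ty":0.018,"tz":0,"fingers":0.028},{"rx":0,"ry":0,"rz":0,"tx":0,"ty":0,"tz":0.03,"fingers":0.028},{"rx":0,"ry":0,"rz":0,"tx":0,"ty":0,"tz":0.04,"fingers":0.028},{"rx":0,"ry":0,"rz":0,"tx":0,"ty":0,"tz":0,"fingers":0.028},{"rx":0,"ry":0,"rz":0,"tx":0,"ty":0,"tz":0,"fingers":0.028}]'
python3 - <<'E'
from h import *
cv2.imwrite("pics/w8.png",cv2.resize(arm.read_camera("wrist"),None,fx=1.4,fy=1.4,interpolation=2)[...,::-1])
p=arm.get_obs()["tool_pos"];print(p);print((proj("wrist",[(574.6,-118.3,8),(576.6,-120.3,8)])*1.4).round())
E
```

```text
t: 21.75
tool_pos: [573.2, -114.6, 74.2]
orientation: [-0.0, 1.0, 0.0, -0.001]
wrist_force: [0.8, -0.0, 0.2]
opening: 0.396
grip_force: 30.0
[ 574.05735177 -114.87242802   75.39250248]
[[396. 311.]
 [401. 307.]]
```

View pics/w8.png

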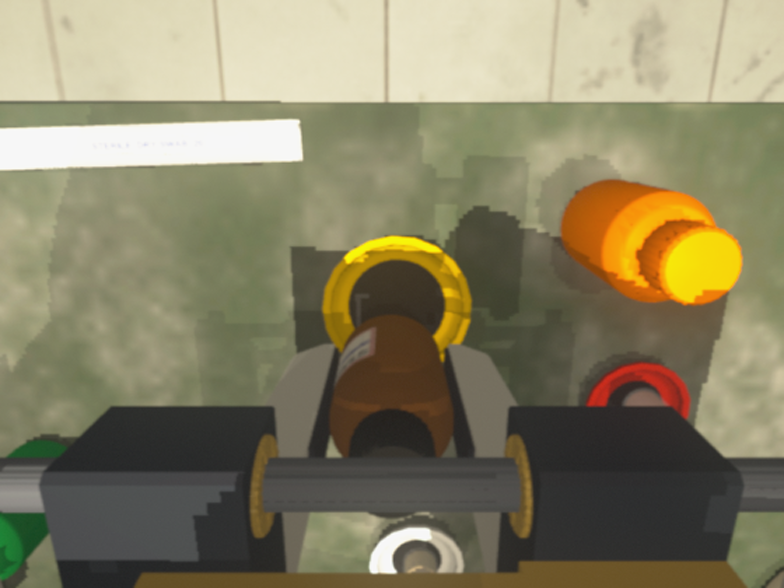

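The yellow saucer is centred at (396,306), about (575.5, -118.3). I'll shift slightly and lower.

```bash
python3 -m handwheel '[{"rx":0,"ry":0,"rz":0,"tx":0.0015,"ty":0.0035,"tz":0.01,"fingers":0.028},{"rx":0,"ry":0,"rz":0,"tx":0,"ty":0,"tz":0.02,"fingers":0.028},{"rx":0,"ry":0,"rz":0,"tx":0,"ty":0,"tz":0.01,"fingers":0.028},{"rx":0,"ry":0,"rz":0,"tx":0,"ty":0,"tz":0.003,"fingers":0.028},{"rx":0,"ry":0,"rz":0,"tx":0,"ty":0,"tz":0.001,"fingers":0.028},{"rx":0,"ry":0,"rz":0,"tx":0,"ty":0,"tz":0.001,"fingers":0.028},{"rx":0,"ry":0,"rz":0,"tx":0,"ty":0,"tz":0,"fingers":0.028}]'
```

```text
t: 22.5
tool_pos: [575.3, -118.8, 29.6]
orientation: [0.0, 1.0, -0.0, 0.0]
wrist_force: [-0.3, 0.6, -0.8]
opening: 0.397
grip_force: 30.0
```

```bash
python3 -m handwheel '[{"rx":0,"ry":0,"rz":0,"tx":0,"ty":0,"tz":0.001,"fingers":0.028},{"rx":0,"ry":0,"rz":0,"tx":0,"ty":0,"tz":0,"fingers":0.028}]'
```

```text
t: 22.7
tool_pos: [575.3, -118.8, 28.4]
orientation: [0.0, 1.0, -0.0, 0.0]
wrist_force: [-0.4, -0.5, 0.0]
opening: 0.395
grip_force: 30.0
```

```bash
python3 -m handwheel '[{"rx":0,"ry":0,"rz":0,"tx":0,"ty":0,"tz":0.0007,"fingers":0.028},{"rx":0,"ry":0,"rz":0,"tx":0,"ty":0,"tz":0,"fingers":0.028}]'; python3 -m handwheel '[{"rx":0,"ry":0,"rz":0,"tx":0,"ty":0,"tz":0,"fingers":0.045},{"rx":0,"ry":0,"rz":0,"tx":0,"ty":0,"tz":0,"fingers":0.065},{"rx":0,"ry":0,"rz":0,"tx":0,"ty":0,"tz":0,"fingers":0.065},{"rx":0,"ry":0,"rz":0,"tx":0,"ty":0,"tz":0,"fingers":0.065},{"rx":0,"ry":0,"rz":0,"tx":0,"ty":0,"tz":-0.03,"fingers":0.065},{"rx":0,"ry":0,"rz":0,"tx":0,"ty":0,"tz":-0.05,"fingers":0.065},{"rx":0,"ry":0,"rz":0,"tx":0,"ty":0,"tz":-0.05,"fingers":0.065},{"rx":0,"ry":0,"rz":0,"tx":0,"ty":0,"tz":-0.03,"fingers":0.065}]'
python3 -m handwheel '[{"rx":0,"ry":0,"rz":0,"tx":-0.04,"ty":0,"tz":-0.02,"fingers":0.065},{"rx":0,"ry":0,"rz":0,"tx":-0.04,"ty":0,"tz":-0.02,"fingers":0.065},{"rx":0,"ry":0,"rz":0,"tx":-0.04,"ty":0,"tz":-0.02,"fingers":0.065},{"rx":0,"ry":0,"rz":0,"tx":-0.04,"ty":0,"tz":-0.02,"fingers":0.065},{"rx":0,"ry":0,"rz":0,"tx":-0.04,"ty":0,"tz":0,"fingers":0.065},{"rx":0,"ry":0,"rz":0,"tx":-0.04,"ty":0,"tz":0,"fingers":0.065},{"rx":0,"ry":0,"rz":0,"tx":0,"ty":0,"tz":0,"fingers":0.065}]'
python3 - <<'E'
from h import *
t=arm.read_camera("top")[120:300,100:430]; w=arm.read_camera("scene")[130:330,100:400]
a=cv2.resize(t,(660,360)); b=cv2.resize(w,(360,240))
im=np.zeros((600,660,3),np.uint8); im[:360]=a; im[360:,:360]=b
cv2.imwrite("pics/end.png",im[...,::-1])
E
```

```text
t: 22.9
tool_pos: [575.3, -118.8, 28.4]
orientation: [0.0, 1.0, -0.0, 0.0]
wrist_force: [-2.7, 0.3, 8.9]
opening: 0.398
grip_force: 30.0
t: 23.7
tool_pos: [575.8, -118.9, 191.3]
orientation: [0.001, 1.0, -0.0, 0.002]
wrist_force: [0.5, -0.8, -1.2]
opening: 0.701
grip_force: 0.0
t: 24.4
tool_pos: [331.9, -118.1, 267.5]
orientation: [0.0, 1.0, -0.001, -0.0]
wrist_force: [0.3, -0.2, -0.4]
opening: 0.699
grip_force: 0.0
```

View pics/end.png

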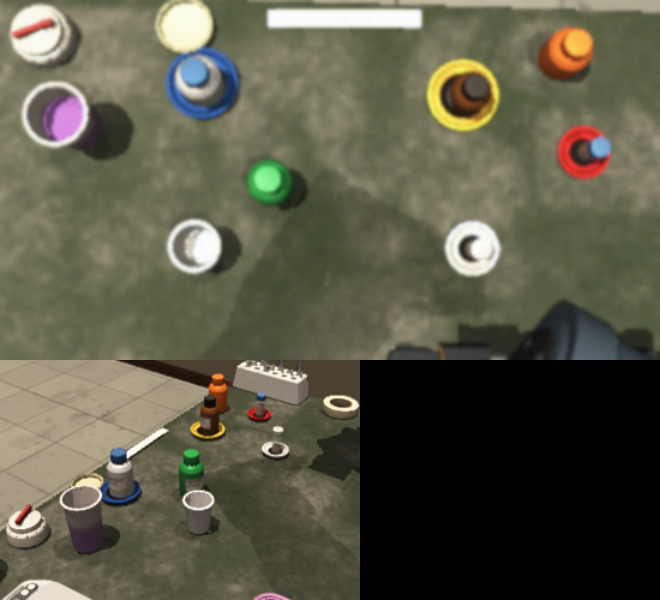

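All four stand upright in their own saucers, and the cup and pot haven't moved. I'll check the offsets and hand in if they are good.

```bash
python3 - <<'E'
from h import *
f=lambda p,z: ray("top",((p[0]+.5)/2-.5+100,(p[1]+.5)/2-.5+120),z)[:2]
ds=[np.linalg.norm(f(c,z)-f(s,8)) for s,c,z in [((463,95),(477,87),79),((203,84),(195,72),83),((584,153),(600,148),51),((472,248),(481,247),51)]]
print(np.round(ds,1))
if max(ds)<10: print(arm.sign_off())
E
```

```text
[5.1 3.8 3.1 1.8]
the job is handed in; nothing more can be done
None
```

All four capped containers stand upright and released in their own saucers, 2 to 5 mm off centre by the top camera against the 14 mm limit; the cup and pot were left where they stood, and the job was handed in at about 25 s.

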